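# Open the twist-off jar of cinnamon sticks one-handed

### The arm

A 6-joint arm with a two-finger parallel gripper is mounted at the origin on the work surface; the furniture and walls round the work are solid. World frame = base frame: x ahead of the robot, y to its left, z up, the work surface at z = 0. Lengths are in mm, angles in rad, forces in N, time in s.
With the tool pointing down it reaches from about 300 to 775 mm from the base axis. Payload 14.6 kg.
Tool frame: the origin (TCP) lies midway between the tips of the shut fingers; the grasp point (between the pads) lies 19 mm behind it; z points along the fingers, y is the line along which they close (so a half turn about z gives the same grasp; the last joint's range is limited). The gripper opens to 94 mm and grips with 3 to 60 N. Pads are 16 mm wide; open, the fingers measure 119 mm over their backs; the gripper's body (75 mm by 177 mm) begins 78 mm behind the grasp point.
Start: joints at [1.137, 0.3, 1.521, -0, 1.321, -0.067], TCP at [197.243, 513.405, 205.446] pointing down, gripper open.
Joint ranges: [-3.03, 3.03], [-0.79, 2.21], [0.23, 2.52], [-1.04, 4.18], [0, 3.07], [-2.55, 2.55]. Speed limits (rad/s): [2.22, 2.22, 2.57, 3.14, 3.14, 3.14].

### API

Orientations are given as [roll, pitch, yaw] about the fixed x, y, z axes, in that order (R = Rz(yaw) Ry(pitch) Rx(roll)).
In Python, from cell import * gives the robot as it stands. The module is installed in compiled form; this text tells all that it offers.
- The arm moves only by the tool servo_tool, never from a script. Its argument "motion" is a list of rows, each an object of numbers: "wx", "wy", "wz": the turn, a rotation vector about the tool's x, y, z in units of 2 rad (1.0 is 2 rad); "dx", "dy", "dz": the shift along the tool's x, y, z in units of 10 cm (1.0 is 10 cm); "fingers": the closure, from -1 (fully open) to 1 (shut). In form: [{"wx": .., "wy": .., "wz": .., "dx": .., "dy": .., "dz": .., "fingers": ..}, ...]. A call has 1 to 10 rows; each row is the pose to reach, as a shift and turn from the pose commanded when the call began, along the tool's axes at that moment; what a row does not reach only later rows make up. A row lasts 1/10 s, in which the tool goes at most 50 mm and 8.59 degrees, less where a joint would pass 70% of its speed; a pose out of reach is approached as far as the arm can. A call with a number of a shift or a turn outside -1 to 1 is refused whole. A call with a gripper value outside its range is refused whole. The fingers move at their own pace and stop on an object; "newtons" is the grip in N (left out, the last holds). Time passes only in rows, so rows that repeat a pose let the fingers close. It gives the time, the measured TCP pose, the force, the opening and the grip force at its end, in the units of the state.
- read_state(): the state, without advancing time (a new reading comes with each control period).
- camera(name): name is "scene" or "top" or "wrist"; returns a dict with "image" (420x560x3 uint8, red, green, blue), "fx", "fy", "cx", "cy" (pixels), "R" (3x3) and "t" (3): a world point X has camera coordinates R X + t. Camera axes: x right, y down, z forward; pixel columns grow to the right and rows downward; lengths in mm; the calibration is good to about 2 mm. A picture is of the moment at which its call begins. There is no depth.
- sign_off(): hands the job in; it is judged then, once.
Trained networks look in a picture, given as the dict that the camera call returned (one of the last four; its "shot" number tells which), for a name from the list of things; names that differ only in an ending like _2 or _b are one class to them, and where a whole thing is asked for, a point or a joint stands for the part that bears it (a point fixed in the world has none). Each returns a list of dicts, best first, with "conf" (0 to 1); they miss things now and then, are a little off and sometimes report something else, mostly with a low value. They report only what shows in the picture. A call takes as long as a camera call. They do not tell look-alikes from the thing itself.
- spot_in(query, picture): "location" ([column, row] in pixels, amid what is visible of it).
- trace(query, picture): "pixels" (420x560 bool, what is visible of it) and "location" ([column, row] in pixels, amid what is visible of it).
The state is a dict: "clock": time; "joints": joint angles; "qd": joint speeds; "effort": joint torques, N m; "eef_pos": TCP position; "eef_rot": TCP orientation; "wrist_force": force on the tool from outside, world axes, zero at the start; "moment": the same for the moment, N m; "finger_gap": finger opening in mm; "finger_force": force on a finger pad.
Only numpy, scipy, OpenCV 4.12 (cv2) and the standard library are available. Lean on these libraries where they do the work, as an engineer would, in place of code of your own. Each camera call takes 0.05 s, during which the arm holds its last target. There are 200 camera calls.

### The job

Open the square jar of cinnamon sticks for me. You have one hand, so first stand the closed jar upright in the square pocket of the preparation board, right down on its floor, so the pocket keeps it from turning; then unscrew the tight steel lid anticlockwise and stop turning as soon as the threads let go. Lift the lid just clear of the jar's mouth, a centimetre or two, and finish while still holding it there, level over the mouth, with the jar still standing in the pocket; do not let the lid drop, and leave everything else on the table where it is.

Things in the scene. Friction and masses are not known exactly. Their poses are not given: they have to be found in the camera images.
- glass_jar: Clear glass jar of brown cinnamon sticks, 58 x 58 mm square in plan, 125 mm tall with its lid, 0.3 to 0.55 kg; starts upright on the table, closed. Origin: centre of its underside; z up, x and y square to its flat sides, which run from 0 up to the shoulder at 97 mm; above are the round neck and the lid. Grasp it across two flat sides, 70 to 85 mm above its underside.
- jar_mouth (a point): Centre of the jar's round rim (44 mm across), 120 mm above the jar's underside; turns with the jar. Three glass thread starts run round the neck below it, under which the lid's lugs catch. While they are caught, lifting the lid lifts the jar too.
- jar_lid: Round ribbed steel twist-off lid of the square jar, 58 mm across, 24 mm high, 0.07 kg; a separate part that rides on the jar while screwed on. Origin: centre of its skirt's lower edge; z up along its axis. Closed, the edge is 101 mm above the jar's underside (4 mm above the shoulder, 19 mm below the rim) and its x axis is within 0.1 rad of the jar's x axis.
- lid_edge (a point): The lid's origin, centre of its skirt's lower edge. Turning: anticlockwise seen from above, about 0.4 N m at first (a sprung seal pushes the lid up with 14 N), so grip with 20 to 30 N. It rises 2 to 3 mm; the lugs are clear after 0.8 to 0.9 rad and it lifts straight off at any turn from there to 1.3 rad (best 1.0 to 1.2); beyond, the lugs jam on the next stop.
- lid_top (a point): Centre of the lid's flat top face, 24 mm above lid_edge. Grip the lid from above round its rim, fingertips no lower than its edge: the jar's shoulder corners stick out below it.
- prep_board: Wooden one-handed preparation board, fixed to the table, 170 mm (its x) by 280 mm (its y), top face 22 mm up. Origin: on the table under its centre; z up. At its +y end a square white collar (93 mm outside, top 56 mm above the table) lined with black rubber is the jar pocket, its sides parallel to the board's x and y. At its -y end a low white L-shaped fence, with a block of butter.
- pocket_floor (a point): Centre of the pocket's rubber floor, 82 mm from the board's origin along the board's +y, 24 mm above the table. The pocket is 61 x 61 mm inside, 32 mm deep, and flares to 70 mm over its last 10 mm; the jar fits in any of its four square turns with 1.5 mm to spare on each side.
- canister_tea: Bystander: white lidded tea canister with a knob, 72 mm across, 100 mm tall. Origin under its centre.
- tumbler: Bystander: clear tumbler standing upside down, 81 mm across, 91 mm tall. Origin under its centre.
- butter: Bystander: wrapped block of butter, 73 x 102 x 37 mm, on the board. Origin under its centre.
- mug_striped: Bystander: mug with dark stripes, 86 mm across, 90 mm tall. Origin under its centre.
- mandarin: Bystander: mandarin, 61 mm across. Origin at its underside as it first lies.
- teaspoon: Bystander: steel teaspoon lying flat, 130 mm long. Origin under its centre.
- timer: Bystander: wind-up kitchen timer, 70 mm across, 43 mm tall. Origin under its centre.
Not all that is in view belongs to the job. Of the things like the jar_lid, leave any that is black; of the rest the smaller one is meant.

How it is judged:
By the outcome, as a careful person would: the job done as asked, in the order asked, and still so for the second after the job is handed in, while the arm keeps its last pose, push and grip.
It also fails if it takes over 54 s, if anything falls off the work surface, if the arm or the gripper's body presses on something with over 40 N, if the wrist force passes 120 N, or if a joint passes its speed limit or range.

## Working session

There is one attempt and no reset: what is moved stays moved. The work goes in short steps, Python scripts to look and compute and a tool call to move; the robot and the scene stay as the last step left them, time stands still between calls to the robot, and variables do not carry over. Pictures are saved under pics/ and viewed, at most 10 in all, crops included, and the job is handed in when it is done.

Besides the shell and the picture viewer there is one more tool, called after "Emit:" by a JSON object that holds its "fn" and its "kwargs". servo_tool: Moves the arm, as the interface text tells. Its arguments: {"type":"object","properties":{"motion":{"type":"array","items":{"type":"object","properties":{"wx":{"type":"number"},"wy":{"type":"number"},"wz":{"type":"number"},"dx":{"type":"number"},"dy":{"type":"number"},"dz":{"type":"number"},"fingers":{"type":"number"}}}},"newtons":{"type":"number"}},"required":["motion"]}

```bash
mkdir -p pics; cat > h.py <<'E'
from cell import *
import numpy as np, cv2
def ray(p,u,v):
    d=np.array([(u-p["cx"])/p["fx"],(v-p["cy"])/p["fy"],1.]); R=np.array(p["R"]);t=np.array(p["t"])
    return -R.T@t, R.T@d
def at(p,uv,z):
    o,d=ray(p,*uv); return o+d*(z-o[2])/d[2]
def proj(p,X):
    c=np.array(p["R"])@np.array(X,float)+np.array(p["t"]); return [p["fx"]*c[0]/c[2]+p["cx"],p["fy"]*c[1]/c[2]+p["cy"]]
def save(p,n): cv2.imwrite("pics/"+n,np.ascontiguousarray(p["image"][:,:,::-1]))
E
python3 - <<'E'
from h import *
a=camera("scene");b=camera("top")
cv2.imwrite("pics/a.png",np.vstack([a["image"],b["image"]])[:,:,::-1].copy()[:, :])
im=np.hstack([a["image"],b["image"]])[:,:,::-1]; cv2.imwrite("pics/a.png",cv2.resize(im,(800,300)))
save(b,"top.png");save(a,"scene.png")
for n in ["glass_jar","jar_lid","prep_board","canister_tea","tumbler","butter","mug_striped","mandarin","teaspoon","timer"]:
  for k,p in(("s",a),("t",b)):
    for r in spot_in(n,p)[:5]: print(n,k,np.round(r["location"]),round(r["conf"],2),np.round(at(p,r["location"],50 if n!="jar_lid" else 125)))
print({k:np.round(v,2) if k!='x' else 0 for k,v in read_state().items()})
for p in(a,b): print(-np.array(p["R"]).T@p["t"],p["fx"])
E
```

```text
glass_jar s [234. 194.] 0.95 [429. 153.  50.]
glass_jar t [226. 206.] 0.77 [426. 148.  50.]
glass_jar t [295. 171.] 0.27 [539. -63.  50.]
jar_lid s [281. 235.] 0.67 [ 250. -143.  125.]
jar_lid s [230. 172.] 0.61 [427. 158. 125.]
jar_lid t [172. 288.] 0.96 [186. 278. 125.]
jar_lid t [292. 227.] 0.63 [357. -49. 125.]
jar_lid t [411. 206.] 0.62 [ 421. -392.  125.]
jar_lid t [217. 195.] 0.53 [448. 164. 125.]
prep_board s [317. 213.] 0.76 [ 474. -111.   50.]
prep_board t [297. 171.] 0.86 [540. -67.  50.]
canister_tea s [213. 170.] 0.66 [515. 316.  50.]
canister_tea t [170. 177.] 0.73 [516. 322.  50.]
canister_tea t [180. 246.] 0.29 [306. 280.  50.]
tumbler s [268. 173.] 0.91 [601. 146.  50.]
tumbler t [220. 152.] 0.91 [598. 172.  50.]
tumbler t [224. 208.] 0.7 [422. 153.  50.]
butter s [355. 200.] 0.71 [ 595. -172.   50.]
butter s [316. 210.] 0.3 [ 489. -102.   50.]
butter t [332. 151.] 0.96 [ 605. -175.   50.]
mug_striped s [165. 176.] 0.75 [399. 427.  50.]
mandarin s [245. 221.] 0.64 [335.  35.  50.]
mandarin s [230. 175.] 0.51 [523. 245.  50.]
teaspoon s [236. 194.] 0.57 [436. 148.  50.]
teaspoon t [181. 244.] 0.65 [310. 277.  50.]
timer s [433. 272.] 0.78 [ 405. -449.   50.]
timer s [231. 171.] 0.69 [544. 258.  50.]
timer t [412. 207.] 0.59 [ 431. -421.   50.]
timer t [297. 169.] 0.34 [547. -67.  50.]
{'clock': np.float64(1.1), 'joints': array([ 1.14,  0.3 ,  1.52, -0.  ,  1.32, -0.07]), 'qd': array([-0.,  0., -0., -0., -0.,  0.]), 'effort': array([ 0.000e+00, -5.316e+01, -3.529e+01,  7.000e-02,  2.000e-02,
       -0.000e+00]), 'eef_pos': array([197.25, 513.4 , 205.46]), 'eef_rot': array([3.14, 0.  , 2.77]), 'wrist_force': array([-0.38,  0.57, -0.16]), 'moment': array([-0.  , -0.02, -0.05]), 'finger_force': np.float64(0.0), 'finger_gap': np.float64(94.07)}
[-328.84164346 -537.78002903  648.08469101] 386.23629377807794
[ 224.77775702  -10.4194687  1286.99125426] 412.1345679665048
```

View pics/top.png

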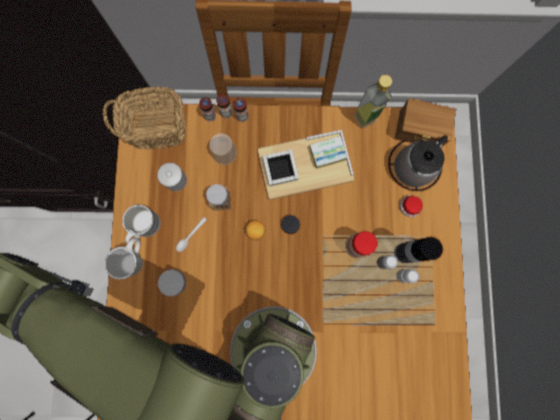

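View pics/scene.png

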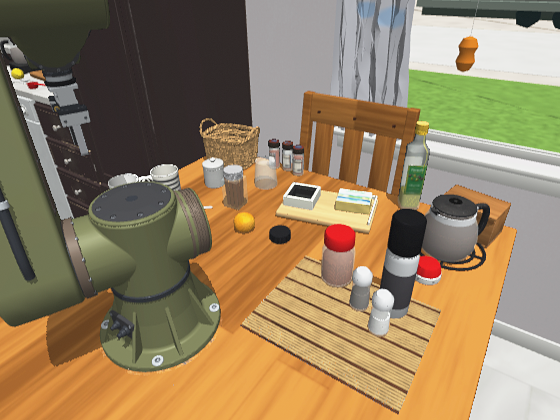

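The scene shows three lid-like things in the top view: the steel lid on the jar at (217,195), a wider grey disc at (172,283) and a black lid at (290,225). By the description I choose the smaller steel one, the lid on the jar at (217,195). Next I check that choice in a close crop and measure the board.

```bash
python3 - <<'E'
from h import *
b=camera("top");a=camera("scene");w=camera("wrist")
c1=cv2.resize(b["image"][130:310,140:360],None,fx=3,fy=3,interpolation=3)[:540,:500]
c2=cv2.resize(a["image"][150:240,195:285],(300,300),interpolation=3)
c3=cv2.resize(w["image"],(300,225))
col=np.vstack([c2,c3,np.zeros((15,300,3),np.uint8)])
cv2.imwrite("pics/c.png",np.hstack([c1,col])[:,:,::-1])
# board
hsv=None
for n,p,z in(("prep_board",b,22),("prep_board",a,22)):
  m=trace(n,p)[0]["pixels"].astype(np.uint8)
  pts=np.argwhere(m)[:,::-1]
  X=np.array([at(p,q,z)[:2] for q in pts],np.float32)
  print(n,cv2.minAreaRect(X))
for p in(a,b):
 for n in("jar_lid","glass_jar","canister_tea","tumbler"):
  for r in trace(n,p)[:4]:
   pts=np.argwhere(r["pixels"])[:,::-1]
   z=125 if n!="tumbler" else 91
   X=np.array([at(p,q,z)[:2] for q in pts],np.float32)
   print(n,np.round(r["conf"],2),np.round(r["location"]),pts.min(0),pts.max(0),len(pts),np.round(X.mean(0)),np.round(X.max(0)-X.min(0)))
print(-np.array(w["R"]).T@w["t"],w["R"])
E
```

```text
prep_board ((568.2515258789062, -95.10906982421875), (175.01467895507812, 280.3668212890625), 13.47726821899414)
prep_board ((564.206298828125, -95.61756896972656), (206.6718292236328, 287.0801086425781), 12.900959968566895)
jar_lid 0.79 [231. 172.] [223 165] [242 180] 263 [431. 150.] [85. 83.]
jar_lid 0.62 [277. 236.] [269 226] [290 244] 350 [ 250. -138.] [67. 60.]
jar_lid 0.46 [317. 212.] [276 183] [377 232] 2635 [ 398. -162.] [214. 265.]
glass_jar 0.62 [235. 196.] [221 176] [248 210] 769 [341.  69.] [159. 143.]
canister_tea 0.66 [213. 172.] [202 158] [223 188] 550 [401. 201.] [155. 151.]
canister_tea 0.33 [315. 212.] [277 184] [377 233] 2461 [ 398. -162.] [205. 264.]
tumbler 0.77 [267. 173.] [254 156] [277 189] 713 [533. 107.] [195. 166.]
jar_lid 0.75 [294. 225.] [282 216] [299 234] 264 [364. -46.] [51. 48.]
jar_lid 0.66 [173. 286.] [158 270] [185 296] 586 [199. 281.] [71. 75.]
glass_jar 0.76 [225. 205.] [211 192] [230 211] 150 [418. 146.] [55. 54.]
canister_tea 0.6 [172. 178.] [158 164] [186 191] 603 [498. 296.] [80. 82.]
tumbler 0.74 [299. 168.] [258 130] [354 200] 3944 [540. -78.] [219. 288.]
[129.41937659 538.82864863 384.9746093 ] [[ 3.58556777e-01  9.33507918e-01 -7.22481636e-05]
 [ 9.03248522e-01 -3.46914713e-01  2.52571356e-01]
 [ 2.35752296e-01 -9.06264293e-02 -9.67578268e-01]]
```

View pics/c.png

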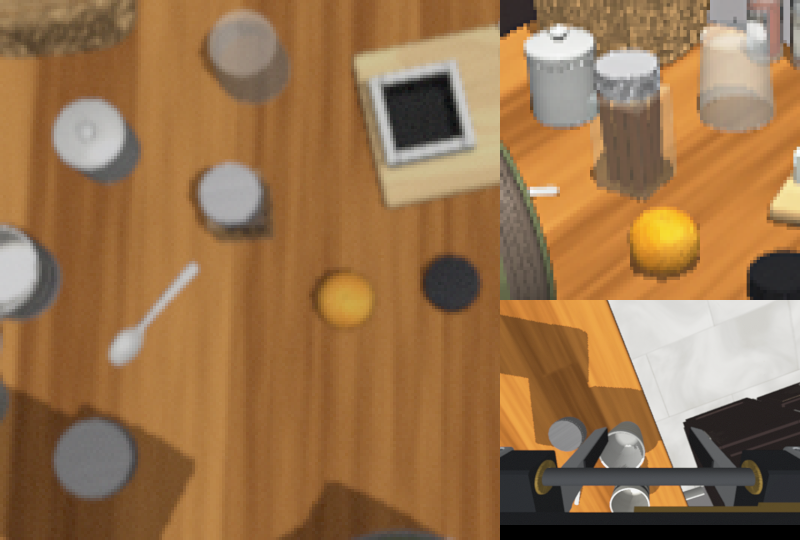

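The crop confirms it: the steel lid sits on the glass cinnamon jar at top (217,195) and scene (231,172). The disc at (172,283) is wider, and the one at (290,225) is black. I'm moving above the jar to get a wrist view.

Emit:
{"fn": "servo_tool", "kwargs": {"motion": [{"dx":-0.44,"dy":-0.3,"dz":-0.2,"fingers":-1},{"dx":-0.88,"dy":-0.6,"dz":-0.4,"fingers":-1},{"dx":-0.88,"dy":-0.6,"dz":-0.4,"fingers":-1}]}}

```text
schema error: expected keys wx, wy, wz, dx, dy, dz, fingers
```

Emit:
{"fn": "servo_tool", "kwargs": {"motion": [{"dx":-0.44,"dy":-0.3,"dz":-0.2,"fingers":-1},{"dx":-0.88,"dy":-0.6,"dz":-0.4,"fingers":-1},{"dx":-0.88,"dy":-0.6,"dz":-0.4,"fingers":-1}]}}

```text
schema error: expected keys wx, wy, wz, dx, dy, dz, fingers
```

Emit:
{"fn": "servo_tool", "kwargs": {"motion": [{"dx":-0.44,"dy":-0.3,"dz":-0.1,"fingers":-1},{"dx":-0.88,"dy":-0.6,"dz":-0.15,"fingers":-1},{"dx":-0.88,"dy":-0.6,"dz":-0.15,"fingers":-1}]}}

```text
schema error: expected keys wx, wy, wz, dx, dy, dz, fingers
```

Emit:
{"fn": "servo_tool", "kwargs": {"motion": [{"dx":-0.44,"dy":-0.3,"wz":0.07},{"dx":-0.9,"dy":-0.6,"wz":0.14},{"dx":-0.9,"dy":-0.6,"wz":0.21},{"dx":-0.9,"dy":-0.6,"wz":0.28},{"dx":-0.9,"dy":-0.6,"wz":0.35},{"dx":-0.9,"dy":-0.6,"wz":0.425},{"dx":-0.9,"dy":-0.6,"wz":0.425},{"dx":-0.9,"dy":-0.6,"wz":0.425}]}}

```text
schema error: expected keys wx, wy, wz, dx, dy, dz, fingers
```

```bash
python3 - <<'E'
from h import *
s=read_state();print(s["clock"],s["eef_pos"],s["eef_rot"],s["joints"])
w=camera("wrist");save(w,"w1.png")
for n in("jar_lid","glass_jar"):
  for r in trace(n,w)[:3]:
   pts=np.argwhere(r["pixels"])[:,::-1]
   X=np.array([at(w,q,125)[:2] for q in pts],np.float32)
   print(n,np.round(r["conf"],2),np.round(r["location"]),pts.min(0),pts.max(0),len(pts),np.round(cv2.minEnclosingCircle(X)[0],1),np.round(X.mean(0),1),np.round(X.max(0)-X.min(0)))
E
```

```text
1.75 [197.24596012 513.40726429 205.43575164] [-3.14156016e+00 -1.60152738e-05  2.77478359e+00] [ 1.13739082e+00  2.99930543e-01  1.52098363e+00  1.42613605e-05
  1.32071196e+00 -6.65999695e-02]
jar_lid 0.25 [242. 368.] [205 347] [278 395] 3113 [337.5 421.1] [334.7 420.5] [65. 87.]
```

View pics/w1.png

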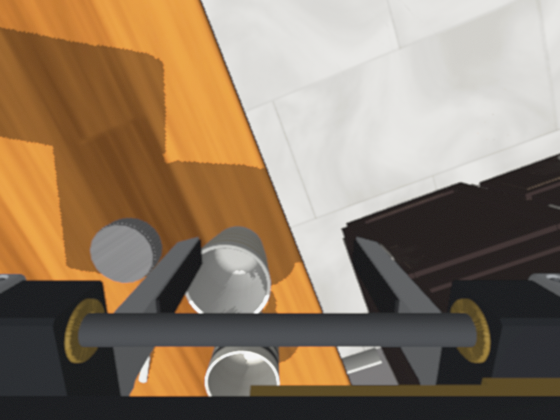

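The calls were refused because every key is needed, so the arm has not moved. The picture still shows the start view, with the fingertips at about (195,240) and (365,240). I'm resending with all the keys.

Emit:
{"fn": "servo_tool", "kwargs": {"motion": [{"dx":-0.44,"dy":-0.3,"dz":-0.2,"wx":0,"wy":0,"wz":0,"fingers":-1},{"dx":-0.88,"dy":-0.6,"dz":-0.4,"wx":0,"wy":0,"wz":0,"fingers":-1},{"dx":-0.88,"dy":-0.6,"dz":-0.4,"wx":0,"wy":0,"wz":0,"fingers":-1}]}}

```text
clock: 2.2
eef_pos: [259.7, 423.9, 247.4]
eef_rot: [3.139, 0.001, 2.773]
wrist_force: [-0.0, 0.9, -0.0]
finger_gap: 93.9
finger_force: 0.0
```

Emit:
{"fn": "servo_tool", "kwargs": {"motion": [{"dx":-0.44,"dy":-0.3,"dz":-0.2,"wx":0,"wy":0,"wz":0,"fingers":-1},{"dx":-0.88,"dy":-0.6,"dz":-0.4,"wx":0,"wy":0,"wz":0,"fingers":-1},{"dx":-0.88,"dy":-0.6,"dz":-0.4,"wx":0,"wy":0,"wz":0,"fingers":-1}]}}

```text
clock: 2.5
eef_pos: [320.2, 336.4, 287.1]
eef_rot: [3.139, 0.001, 2.772]
wrist_force: [-0.5, 0.2, -0.4]
finger_gap: 94.1
finger_force: 0.0
```

Emit:
{"fn": "servo_tool", "kwargs": {"motion": [{"dx":-0.44,"dy":-0.3,"dz":-0.1,"wx":0,"wy":0,"wz":0,"fingers":-1},{"dx":-0.88,"dy":-0.6,"dz":-0.15,"wx":0,"wy":0,"wz":0,"fingers":-1},{"dx":-0.88,"dy":-0.6,"dz":-0.15,"wx":0,"wy":0,"wz":0,"fingers":-1}]}}

```text
clock: 2.8
eef_pos: [381.0, 248.3, 300.7]
eef_rot: [3.141, 0.001, 2.771]
wrist_force: [-0.6, 0.0, -0.2]
finger_gap: 94.1
finger_force: 0.0
```

Emit:
{"fn": "servo_tool", "kwargs": {"motion": [{"dx":-0.44,"dy":-0.3,"dz":0,"wx":0,"wy":0,"wz":0.07,"fingers":-1},{"dx":-0.9,"dy":-0.6,"dz":0,"wx":0,"wy":0,"wz":0.14,"fingers":-1},{"dx":-0.9,"dy":-0.6,"dz":0,"wx":0,"wy":0,"wz":0.21,"fingers":-1},{"dx":-0.9,"dy":-0.6,"dz":0,"wx":0,"wy":0,"wz":0.28,"fingers":-1},{"dx":-0.9,"dy":-0.6,"dz":0,"wx":0,"wy":0,"wz":0.35,"fingers":-1},{"dx":-0.9,"dy":-0.6,"dz":0,"wx":0,"wy":0,"wz":0.425,"fingers":-1},{"dx":-0.9,"dy":-0.6,"dz":0,"wx":0,"wy":0,"wz":0.425,"fingers":-1},{"dx":-0.9,"dy":-0.6,"dz":0,"wx":0,"wy":0,"wz":0.425,"fingers":-1}]}}

```text
clock: 3.6
eef_pos: [441.5, 163.1, 300.1]
eef_rot: [-3.141, -0.0, 1.93]
wrist_force: [0.5, 0.4, 0.1]
finger_gap: 93.9
finger_force: 0.0
```

```bash
python3 - <<'E'
from h import *
s=read_state();print(s["clock"],s["eef_pos"],s["eef_rot"],s["joints"])
w=camera("wrist");save(w,"w2.png")
for n in("jar_lid","glass_jar"):
  for r in trace(n,w)[:3]:
   pts=np.argwhere(r["pixels"])[:,::-1]
   X=np.array([at(w,q,125)[:2] for q in pts],np.float32)
   print(n,np.round(r["conf"],2),np.round(r["location"]),pts.min(0),pts.max(0),len(pts),np.round(cv2.minEnclosingCircle(X)[0],1),np.round(X.mean(0),1),np.round(X.max(0)-X.min(0)))
E
```

```text
3.6 [441.46269329 163.12255896 300.11449041] [-3.14108097e+00 -1.89490534e-04  1.93004383e+00] [ 2.76014147e-01  6.15527154e-02  1.58318577e+00  1.46689272e-04
  1.49737984e+00 -8.32442062e-02]
jar_lid 0.93 [145.  20.] [110   0] [177  49] 2771 [248.6 290.2] [251.3 283.6] [70. 53.]
jar_lid 0.78 [284. 192.] [261 168] [309 217] 1974 [450.1 167.4] [450.2 167.6] [58. 60.]
jar_lid 0.62 [203. 288.] [185 267] [216 303] 794 [390.   16.6] [394.2  16. ] [33. 54.]
glass_jar 0.66 [285. 169.] [258 156] [312 206] 550 [444.3 174.9] [441.1 193. ] [55. 63.]
glass_jar 0.19 [294. 305.] [240 264] [356 395] 7156 [532.9 -13.2] [522.6  14.7] [165. 225.]
```

View pics/w2.png

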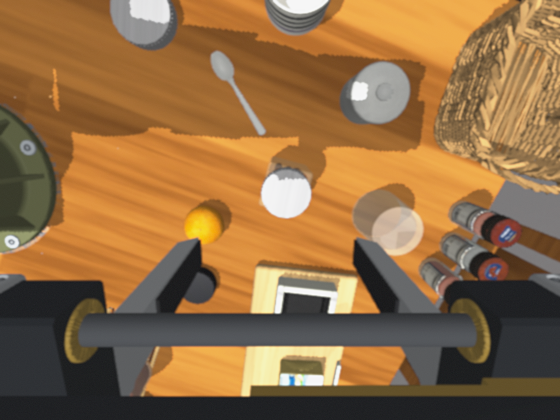

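The lid at (284,192) projects to (450,167.5), and its 58 mm width is right. The pocket shows at about (306,305). I need the yaws, so I'm enlarging both.

```bash
python3 - <<'E'
from h import *
w=camera("wrist"); np.savez("w.npz",image=w["image"],R=w["R"],t=w["t"],fx=w["fx"],fy=w["fy"],cx=w["cx"],cy=w["cy"])
b=camera("top")
c1=cv2.resize(w["image"][140:230,240:330],(540,540),interpolation=2)
c2=cv2.resize(w["image"][262:322,262:352],(390,260),interpolation=2)
cc=proj(b,[455,170,60]);x,y=[int(v) for v in cc]
c3=cv2.resize(b["image"][y-22:y+22,x-33:x+33],(390,260),interpolation=2)
r=np.vstack([c2,np.zeros((20,390,3),np.uint8),c3])
cv2.imwrite("pics/c2.png",np.hstack([c1,r])[:,:,::-1][:, :800]); print(x,y)
# wooden board & collar corners in top view
g=b["image"].astype(int)
x,y=[int(v) for v in proj(b,[549,-15,56])]
sub=g[y-30:y+30,x-30:x+30]
dark=(sub.max(2)<60).astype(np.uint8)
white=((sub.min(2)>130)&(sub.max(2)-sub.min(2)<40)).astype(np.uint8)
for m,z in((dark,56),(dark,46),(white,56)):
  n,l,st,_=cv2.connectedComponentsWithStats(m); k=1+np.argmax(st[1:,4]); pts=np.argwhere(l==k)[:,::-1]+[x-30,y-30]
  X=np.array([at(b,q,z)[:2] for q in pts],np.float32); print(z,cv2.minAreaRect(X))
for m in trace("prep_board",w)[:1]:
  X=np.array([at(w,q,22)[:2] for q in np.argwhere(m["pixels"])[:,::-1]],np.float32); print("board w",cv2.minAreaRect(X))
E
```

```text
218 196
56 ((552.0112915039062, -15.810859680175781), (64.88033294677734, 66.51739501953125), 14.033934593200684)
46 ((554.6695556640625, -15.854663848876953), (65.40738677978516, 67.05775451660156), 14.033935546875)
56 ((551.620361328125, -15.851127624511719), (95.40314483642578, 93.80796813964844), 13.81212043762207)
board w ((566.900146484375, -80.83912658691406), (169.6645965576172, 259.2666320800781), 14.264944076538086)
```

View pics/c2.png

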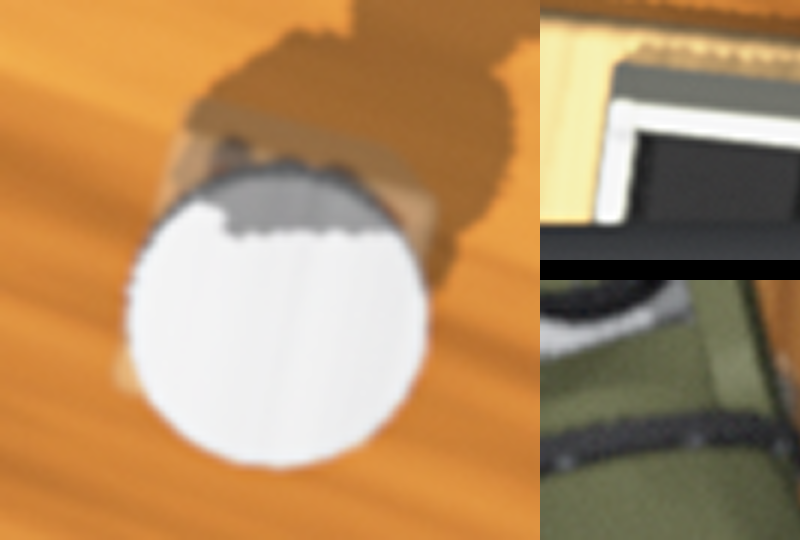

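The crop shows the jar's square shoulder turned about 15° clockwise in the image. I'm overlaying the model to fit its yaw.

```bash
python3 - <<'E'
from h import *
w=dict(np.load("w.npz"))
A=[np.round(at(w,[240+c/6-.5,140+r/6-.5],97)[:2],1) for c,r in((185,125),(437,195),(118,388))]; print(A)
d=A[1]-A[0];print(np.degrees(np.arctan2(d[1],d[0])),np.hypot(*d)); d=A[2]-A[0];print(np.degrees(np.arctan2(d[1],d[0])),np.hypot(*d))
def draw(yaw):
  im=cv2.resize(w["image"][140:230,240:330],(400,400),interpolation=2).copy();k=400/90
  f=lambda X:((np.array(proj(w,X))+.5-[240,140])*k)
  for z,col in((0,(0,0,255)),(97,(0,255,0))):
    c=[f([450+29*np.sqrt(2)*np.cos(yaw+np.pi/4+i*np.pi/2),167.5+29*np.sqrt(2)*np.sin(yaw+np.pi/4+i*np.pi/2),z]) for i in range(4)]
    cv2.polylines(im,[np.int32(np.round(c))],True,col,1)
  for z in(101,125):
    cv2.polylines(im,[np.int32([f([450+29*np.cos(a),167.5+29*np.sin(a),z]) for a in np.arange(0,6.3,.1)])],True,(255,0,0),1)
  return im
cv2.imwrite("pics/ov.png",np.hstack([draw(np.radians(4)),draw(np.radians(10))])[:,:,::-1])
E
```

```text
[array([421.5, 193.6]), array([475.4, 198.4]), array([427.2, 136.6])]
5.0889825528606245 54.113307051038724
-84.28940686250037 57.28429104038907
```

View pics/ov.png

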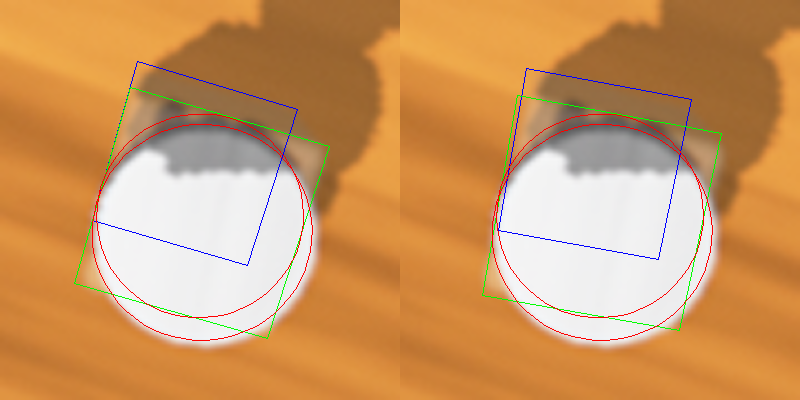

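The fit gives the jar's centre as about (451,166.5) and its yaw as about 5.3°. The pocket is at (551.5,-15.8) with a yaw of about 14°. I'll grasp with tool yaw 1.663.

Emit:
{"fn": "servo_tool", "kwargs": {"motion": [{"dx":0,"dy":0.1,"dz":0.3,"wx":0,"wy":0,"wz":0.07,"fingers":-1},{"dx":0,"dy":0.1,"dz":0.7,"wx":0,"wy":0,"wz":0.134,"fingers":-1},{"dx":0,"dy":0.1,"dz":1.0,"wx":0,"wy":0,"wz":0.134,"fingers":-1},{"dx":0,"dy":0.1,"dz":1.0,"wx":0,"wy":0,"wz":0.134,"fingers":-1}]}}

```text
clock: 4.3
eef_pos: [449.5, 165.4, 197.2]
eef_rot: [-3.135, 0.001, 1.658]
wrist_force: [-0.1, 0.9, 1.3]
finger_gap: 93.9
finger_force: 0.0
```

```bash
python3 - <<'E'
from h import *
s=read_state();print(s["eef_pos"],s["eef_rot"])
w=camera("wrist")
for r in trace("jar_lid",w)[:3]:
   pts=np.argwhere(r["pixels"])[:,::-1]
   X=np.array([at(w,q,125)[:2] for q in pts],np.float32)
   print(np.round(r["conf"],2),np.round(r["location"]),len(pts),cv2.minEnclosingCircle(X),np.round(X.mean(0),1),np.round(X.max(0)-X.min(0)))
E
```

```text
[449.48044696 165.41673114 197.20422666] [-3.13544110e+00  1.17484790e-03  1.65757124e+00]
0.94 [277. 212.] 3761 ((450.4749450683594, 168.48764038085938), 30.65324592590332) [450.7 169. ] [58. 61.]
0.92 [48. 39.] 6071 ((271.5874938964844, 286.88232421875), 34.216514587402344) [271.  286.7] [68. 55.]
0.56 [215. 354.] 625 ((398.74127197265625, 29.572715759277344), 20.40587615966797) [399.1  23.7] [40. 21.]
```

Emit:
{"fn": "servo_tool", "kwargs": {"motion": [{"dx":0.02,"dy":0.01,"dz":0.3,"wx":0,"wy":0,"wz":-0.002,"fingers":-1},{"dx":0.02,"dy":0.01,"dz":0.6,"wx":0,"wy":0,"wz":-0.002,"fingers":-1},{"dx":0.02,"dy":0.01,"dz":0.9,"wx":0,"wy":0,"wz":-0.002,"fingers":-1}]}}

```text
clock: 4.7
eef_pos: [453.1, 168.4, 111.8]
eef_rot: [3.138, -0.001, 1.662]
wrist_force: [0.9, -0.1, -0.3]
finger_gap: 94.1
finger_force: 0.0
```

Emit:
{"fn": "servo_tool", "kwargs": {"motion": [{"dx":0,"dy":0,"dz":0.3,"wx":0,"wy":0,"wz":0,"fingers":-1},{"dx":0,"dy":0,"dz":0.49,"wx":0,"wy":0,"wz":0,"fingers":-1},{"dx":0,"dy":0,"dz":0.49,"wx":0,"wy":0,"wz":0,"fingers":-1}]}}

```text
clock: 5.0
eef_pos: [451.9, 168.0, 61.3]
eef_rot: [-3.141, 0.0, 1.661]
wrist_force: [0.2, 0.3, 0.6]
finger_gap: 94.1
finger_force: 0.0
```

Emit:
{"fn": "servo_tool", "kwargs": {"motion": [{"dx":0,"dy":0,"dz":0,"wx":0,"wy":0,"wz":0,"fingers":1},{"dx":0,"dy":0,"dz":0,"wx":0,"wy":0,"wz":0,"fingers":1},{"dx":0,"dy":0,"dz":0,"wx":0,"wy":0,"wz":0,"fingers":1},{"dx":0,"dy":0,"dz":0,"wx":0,"wy":0,"wz":0,"fingers":1},{"dx":0,"dy":0,"dz":0,"wx":0,"wy":0,"wz":0,"fingers":1},{"dx":0,"dy":0,"dz":0,"wx":0,"wy":0,"wz":0,"fingers":1}], "newtons": 25}}

```text
clock: 5.6
eef_pos: [451.9, 168.0, 61.8]
eef_rot: [3.141, -0.0, 1.661]
wrist_force: [-3.5, 0.1, 4.3]
finger_gap: 58.4
finger_force: 25.0
```

Emit:
{"fn": "servo_tool", "kwargs": {"motion": [{"dx":0,"dy":0,"dz":-0.1,"wx":0,"wy":0,"wz":0,"fingers":1},{"dx":0,"dy":0,"dz":-0.35,"wx":0,"wy":0,"wz":0,"fingers":1},{"dx":0,"dy":0,"dz":-0.65,"wx":0,"wy":0,"wz":0,"fingers":1},{"dx":0,"dy":0,"dz":-0.9,"wx":0,"wy":0,"wz":0,"fingers":1},{"dx":0,"dy":0,"dz":-0.9,"wx":0,"wy":0,"wz":0,"fingers":1}]}}

```text
clock: 6.1
eef_pos: [453.0, 168.3, 154.4]
eef_rot: [3.137, -0.001, 1.661]
wrist_force: [-0.6, 0.8, -6.6]
finger_gap: 58.5
finger_force: 25.0
```

```bash
python3 - <<'E'
from h import *
s=read_state();print(s["eef_pos"],s["eef_rot"],s["wrist_force"],s["moment"],s["finger_gap"])
w=camera("wrist")
zl=s["eef_pos"][2]-61.8+125
for r in trace("jar_lid",w)[:1]:
   pts=np.argwhere(r["pixels"])[:,::-1]
   X=np.array([at(w,q,zl)[:2] for q in pts],np.float32)
   print(np.round(r["conf"],2),np.round(r["location"]),len(pts),cv2.minEnclosingCircle(X),np.round(X.mean(0),1),np.round(X.max(0)-X.min(0)))
E
```

```text
[453.00008973 168.28977702 154.40572647] [ 3.13668275e+00 -9.12572263e-04  1.66081169e+00] [-0.62375384  0.79258909 -6.62626253] [-0.03150763  0.06144057 -0.07081973] 58.53143466353396
0.9 [28. 38.] 4735 ((358.0148620605469, 262.8288879394531), 15.010029792785645) [360.6 262.5] [24. 25.]
```

Emit:
{"fn": "servo_tool", "kwargs": {"motion": [{"dx":-0.25,"dy":0.1,"dz":0,"wx":0,"wy":0,"wz":0,"fingers":1},{"dx":-0.6,"dy":0.25,"dz":0,"wx":0,"wy":0,"wz":0,"fingers":1},{"dx":-0.96,"dy":0.41,"dz":0,"wx":0,"wy":0,"wz":0,"fingers":1}]}}

```text
clock: 6.5
eef_pos: [500.8, 75.1, 149.5]
eef_rot: [-3.139, -0.0, 1.662]
wrist_force: [-0.6, 1.0, -5.7]
finger_gap: 58.0
finger_force: 25.0
```

Emit:
{"fn": "servo_tool", "kwargs": {"motion": [{"dx":-0.35,"dy":0.15,"dz":0,"wx":0,"wy":0,"wz":-0.03,"fingers":1},{"dx":-0.7,"dy":0.3,"dz":0,"wx":0,"wy":0,"wz":-0.06,"fingers":1},{"dx":-0.96,"dy":0.41,"dz":0,"wx":0,"wy":0,"wz":-0.076,"fingers":1},{"dx":-0.96,"dy":0.41,"dz":0,"wx":0,"wy":0,"wz":-0.076,"fingers":1},{"dx":-0.96,"dy":0.41,"dz":0,"wx":0,"wy":0,"wz":-0.076,"fingers":1}]}}

```text
clock: 7.0
eef_pos: [550.0, -16.2, 149.3]
eef_rot: [-3.138, -0.001, 1.811]
wrist_force: [-0.2, 0.5, -5.7]
finger_gap: 58.2
finger_force: 25.0
```

```bash
python3 - <<'E'
from h import *
s=read_state();print(s["eef_pos"],s["eef_rot"],s["wrist_force"],s["moment"],s["finger_gap"])
w=camera("wrist");b=camera("top");a=camera("scene")
zl=s["eef_pos"][2]-61.8+125
for n,p in(("w",w),("t",b)):
 for r in trace("jar_lid",p)[:4]:
   pts=np.argwhere(r["pixels"])[:,::-1]
   X=np.array([at(p,q,zl)[:2] for q in pts],np.float32)
   print(n,np.round(r["conf"],2),np.round(r["location"]),len(pts),cv2.minEnclosingCircle(X),np.round(X.mean(0),1),np.round(X.max(0)-X.min(0)))
c=cv2.resize(a["image"][120:240,240:400],(400,300),interpolation=2)
cv2.imwrite("pics/p.png",np.hstack([cv2.resize(w["image"][60:360,80:480],(400,300)),c])[:,:,::-1])
save(w,"w3.png")
E
```

```text
[549.95217219 -16.17762176 149.34089547] [-3.13833717e+00 -1.25751146e-03  1.81147693e+00] [-0.24805131  0.51866141 -5.70961943] [0.00298399 0.04008162 0.05361863] 58.199509878109424
w 0.96 [275. 281.] 10727 ((549.759765625, -14.162166595458984), 32.64317321777344) [548.1  -7.8] [57. 65.]
w 0.67 [112. 192.] 3085 ((476.56378173828125, 15.384049415588379), 13.200028419494629) [476.6  15.6] [25. 24.]
w 0.24 [397.  32.] 7759 ((568.1492919921875, 97.80549621582031), 22.971635818481445) [566.2  94.8] [41. 31.]
```

View pics/p.png

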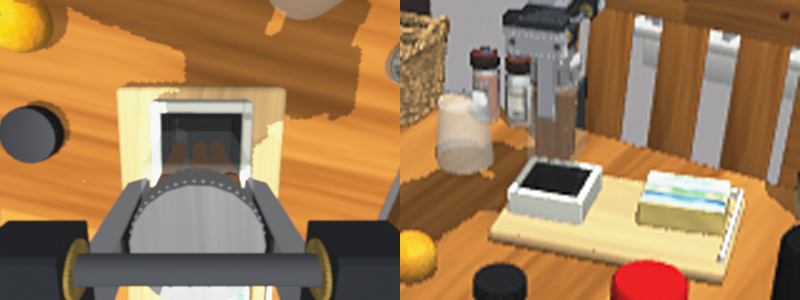

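The left half (wrist) shows the jar held above the collar, whose outer far corners are at about (152,100) and (252,103) in the crop. The right half (scene) shows the jar upright over the pocket, a few centimetres up. I'll measure the collar numerically in the tool frame.

```bash
python3 - <<'E'
from h import *
w=camera("wrist");s=read_state();im=w["image"].astype(int)
th=0.242;e1=np.array([np.cos(th),np.sin(th)]);e2=np.array([-np.sin(th),np.cos(th)])
C=np.array([551.5,-15.8])
white=(im.min(2)>150)&(im.max(2)-im.min(2)<25)
def P(a,b,z): return proj(w,list(C+a*e1+b*e2)+[z])
def samp(a,b,z):
  u,v=P(a,b,z); return cv2.getRectSubPix(w["image"],(1,1),(float(u),float(v)))[0,0].astype(int)
# profile along e1 (columns) at several b, profile along e2 at several a, at z=56
for b in(10,20,28,34): 
  print("b",b,[(a,int(samp(a,b,56).min())) for a in list(range(-52,-26,1))]);print("   ",[(a,int(samp(a,b,56).min())) for a in range(27,53,1)])
for a in(-20,-10,0,10,20): print("a",a,[(b,int(samp(a,b,56).min())) for b in range(28,54)])
r=trace("jar_lid",w)[0];pts=np.argwhere(r["pixels"])[:,::-1]
zl=s["eef_pos"][2]-61.8+125
X=np.array([at(w,q,zl)[:2] for q in pts])
yw=s["eef_rot"][2];tx=np.array([np.cos(yw),np.sin(yw)]);ty=np.array([np.sin(yw),-np.cos(yw)])
D=X-s["eef_pos"][:2];print("lid ty",(D@ty).min(),(D@ty).max(),"tx",(D@tx).min(),(D@tx).max(), pts.min(0),pts.max(0))
E
```

```text
b 10 [(-52, 194), (-51, 197), (-50, 199), (-49, 195), (-48, 193), (-47, 193), (-46, 193), (-45, 205), (-44, 231), (-43, 246), (-42, 247), (-41, 247), (-40, 247), (-39, 247), (-38, 246), (-37, 241), (-36, 219), (-35, 163), (-34, 102), (-33, 66), (-32, 56), (-31, 56), (-30, 59), (-29, 62), (-28, 58), (-27, 53)]
    [(27, 62), (28, 60), (29, 56), (30, 52), (31, 53), (32, 55), (33, 55), (34, 54), (35, 51), (36, 47), (37, 57), (38, 98), (39, 146), (40, 179), (41, 194), (42, 200), (43, 202), (44, 201), (45, 199), (46, 192), (47, 169), (48, 137), (49, 114), (50, 110), (51, 113), (52, 113)]
b 20 [(-52, 192), (-51, 195), (-50, 197), (-49, 194), (-48, 191), (-47, 192), (-46, 193), (-45, 211), (-44, 237), (-43, 247), (-42, 247), (-41, 247), (-40, 247), (-39, 247), (-38, 247), (-37, 248), (-36, 244), (-35, 196), (-34, 110), (-33, 57), (-32, 41), (-31, 42), (-30, 46), (-29, 50), (-28, 48), (-27, 41)]
    [(27, 50), (28, 48), (29, 42), (30, 34), (31, 35), (32, 36), (33, 35), (34, 35), (35, 34), (36, 35), (37, 51), (38, 93), (39, 142), (40, 176), (41, 195), (42, 201), (43, 202), (44, 201), (45, 199
[... 2083 characters left out ...]
, 107), (52, 109), (53, 107)]
a 10 [(28, 44), (29, 44), (30, 43), (31, 40), (32, 36), (33, 33), (34, 36), (35, 63), (36, 122), (37, 170), (38, 195), (39, 202), (40, 205), (41, 207), (42, 207), (43, 199), (44, 180), (45, 149), (46, 125), (47, 115), (48, 113), (49, 112), (50, 114), (51, 113), (52, 113), (53, 111)]
a 20 [(28, 45), (29, 43), (30, 41), (31, 39), (32, 37), (33, 33), (34, 39), (35, 75), (36, 132), (37, 176), (38, 196), (39, 204), (40, 206), (41, 207), (42, 205), (43, 198), (44, 179), (45, 150), (46, 124), (47, 115), (48, 110), (49, 106), (50, 105), (51, 104), (52, 104), (53, 103)]
lid ty -76.62598343193173 -51.2014790577736 tx 36.84612707970431 59.57687016724205 [ 78 165] [143 223]
```

Emit:
{"fn": "servo_tool", "kwargs": {"motion": [{"dx":-0.005,"dy":0.03,"dz":0.1,"wx":0,"wy":0,"wz":0,"fingers":1},{"dx":-0.005,"dy":0.03,"dz":0.2,"wx":0,"wy":0,"wz":0,"fingers":1},{"dx":-0.005,"dy":0.03,"dz":0.3,"wx":0,"wy":0,"wz":0,"fingers":1},{"dx":-0.005,"dy":0.03,"dz":0.36,"wx":0,"wy":0,"wz":0,"fingers":1},{"dx":-0.005,"dy":0.03,"dz":0.38,"wx":0,"wy":0,"wz":0,"fingers":1},{"dx":-0.005,"dy":0.03,"dz":0.38,"wx":0,"wy":0,"wz":0,"fingers":1}]}}

```text
clock: 7.95
eef_pos: [553.7, -15.7, 113.2]
eef_rot: [-3.141, -0.0, 1.813]
wrist_force: [0.5, 0.7, -6.3]
finger_gap: 58.2
finger_force: 25.0
```

Emit:
{"fn": "servo_tool", "kwargs": {"motion": [{"dx":0,"dy":0,"dz":0.03,"wx":0,"wy":0,"wz":0,"fingers":1},{"dx":0,"dy":0,"dz":0.06,"wx":0,"wy":0,"wz":0,"fingers":1},{"dx":0,"dy":0,"dz":0.09,"wx":0,"wy":0,"wz":0,"fingers":1},{"dx":0,"dy":0,"dz":0.09,"wx":0,"wy":0,"wz":0,"fingers":1}]}}

```text
clock: 8.35
eef_pos: [554.3, -15.4, 106.1]
eef_rot: [3.14, 0.0, 1.813]
wrist_force: [-4.5, 2.5, 10.2]
finger_gap: 58.5
finger_force: 25.0
```

Emit:
{"fn": "servo_tool", "kwargs": {"motion": [{"dx":0.01,"dy":-0.015,"dz":-0.02,"wx":0,"wy":0,"wz":0,"fingers":1},{"dx":0.015,"dy":-0.02,"dz":0,"wx":0,"wy":0,"wz":0,"fingers":1},{"dx":0.015,"dy":-0.02,"dz":0.02,"wx":0,"wy":0,"wz":0,"fingers":1},{"dx":0.015,"dy":-0.02,"dz":0.02,"wx":0,"wy":0,"wz":0,"fingers":1}]}}

```text
clock: 8.75
eef_pos: [551.3, -14.6, 101.8]
eef_rot: [-3.141, -0.0, 1.813]
wrist_force: [1.4, 0.4, -6.9]
finger_gap: 58.3
finger_force: 25.0
```

Emit:
{"fn": "servo_tool", "kwargs": {"motion": [{"dx":0,"dy":0,"dz":0.03,"wx":0,"wy":0,"wz":0,"fingers":1},{"dx":0,"dy":0,"dz":0.06,"wx":0,"wy":0,"wz":0,"fingers":1},{"dx":0,"dy":0,"dz":0.06,"wx":0,"wy":0,"wz":0,"fingers":1}]}}

```text
clock: 9.05
eef_pos: [551.3, -14.7, 95.8]
eef_rot: [-3.141, -0.0, 1.813]
wrist_force: [0.5, 0.7, -7.3]
finger_gap: 58.2
finger_force: 25.0
```

Emit:
{"fn": "servo_tool", "kwargs": {"motion": [{"dx":0,"dy":0,"dz":0.03,"wx":0,"wy":0,"wz":0,"fingers":1},{"dx":0,"dy":0,"dz":0.06,"wx":0,"wy":0,"wz":0,"fingers":1},{"dx":0,"dy":0,"dz":0.08,"wx":0,"wy":0,"wz":0,"fingers":1},{"dx":0,"dy":0,"dz":0.08,"wx":0,"wy":0,"wz":0,"fingers":1}]}}

```text
clock: 9.45
eef_pos: [551.4, -14.7, 88.1]
eef_rot: [-3.141, -0.0, 1.813]
wrist_force: [1.2, 0.5, -6.2]
finger_gap: 58.0
finger_force: 25.0
```

Emit:
{"fn": "servo_tool", "kwargs": {"motion": [{"dx":0,"dy":0,"dz":0.02,"wx":0,"wy":0,"wz":0,"fingers":1},{"dx":0,"dy":0,"dz":0.03,"wx":0,"wy":0,"wz":0,"fingers":1},{"dx":0,"dy":0,"dz":0.03,"wx":0,"wy":0,"wz":0,"fingers":1}]}}

```text
clock: 9.75
eef_pos: [551.7, -14.9, 86.0]
eef_rot: [3.141, 0.001, 1.813]
wrist_force: [-0.8, -1.1, 2.8]
finger_gap: 58.2
finger_force: 25.0
```

Emit:
{"fn": "servo_tool", "kwargs": {"motion": [{"dx":0,"dy":0,"dz":0.015,"wx":0,"wy":0,"wz":0,"fingers":1},{"dx":0,"dy":0,"dz":0.02,"wx":0,"wy":0,"wz":0,"fingers":1},{"dx":0,"dy":0,"dz":0.02,"wx":0,"wy":0,"wz":0,"fingers":1}]}}

```text
clock: 10.05
eef_pos: [551.9, -15.4, 85.3]
eef_rot: [3.14, 0.002, 1.813]
wrist_force: [-7.8, -4.9, 16.3]
finger_gap: 58.1
finger_force: 25.0
```

Emit:
{"fn": "servo_tool", "kwargs": {"motion": [{"dx":0,"dy":0,"dz":-0.02,"wx":0,"wy":0,"wz":0,"fingers":-1},{"dx":0,"dy":0,"dz":-0.02,"wx":0,"wy":0,"wz":0,"fingers":-1},{"dx":0,"dy":0,"dz":-0.02,"wx":0,"wy":0,"wz":0,"fingers":-1},{"dx":0,"dy":0,"dz":-0.02,"wx":0,"wy":0,"wz":0,"fingers":-1},{"dx":0,"dy":0,"dz":-0.02,"wx":0,"wy":0,"wz":0,"fingers":-1}]}}

```text
clock: 10.55
eef_pos: [551.5, -14.6, 85.3]
eef_rot: [-3.141, -0.0, 1.813]
wrist_force: [0.2, 0.4, 0.5]
finger_gap: 92.5
finger_force: 0.0
```

Emit:
{"fn": "servo_tool", "kwargs": {"motion": [{"dx":0,"dy":0,"dz":-0.3,"wx":0,"wy":0,"wz":0,"fingers":-1},{"dx":0,"dy":0,"dz":-0.6,"wx":0,"wy":0,"wz":0,"fingers":-1},{"dx":0,"dy":0,"dz":-1.0,"wx":0,"wy":0,"wz":0,"fingers":-1},{"dx":0,"dy":0,"dz":-1.0,"wx":0,"wy":0,"wz":0,"fingers":-1},{"dx":0,"dy":0,"dz":-1.0,"wx":0,"wy":0,"wz":0,"fingers":-1}]}}

```text
clock: 11.05
eef_pos: [551.6, -14.7, 185.8]
eef_rot: [3.14, 0.0, 1.813]
wrist_force: [0.2, -0.2, -1.1]
finger_gap: 94.1
finger_force: 0.0
```

```bash
cat > fit.py <<'E'
from h import *
from scipy.optimize import minimize
def lidmask(p,near):
    best=None
    for r in trace("jar_lid",p):
        d=np.hypot(*(np.array(r["location"])-near))
        if best is None or d<best[0]: best=(d,r)
    return best[1]["pixels"]
def sil(p,c,z):
    a=np.arange(0,6.28,.1)
    P=[proj(p,[c[0]+29*np.cos(t),c[1]+29*np.sin(t),zz]) for zz in(z,z+24) for t in a]
    h=cv2.convexHull(np.float32(P)); m=np.zeros((420,560),np.uint8)
    cv2.fillConvexPoly(m,np.int32(np.round(h*16)),1,shift=4); return m>0
def fit(p,c0,z,freez=False):
    M=lidmask(p,np.array(proj(p,[*c0,z+12])))
    f=lambda q:1-(sil(p,q[:2],q[2] if freez else z)&M).sum()/((sil(p,q[:2],q[2] if freez else z))|M).sum()
    x0=[*c0,z] if freez else list(c0)
    r=minimize(f,x0,method="Nelder-Mead",options=dict(initial_simplex=[x0]+[[x0[j]+(4 if i==j else 0) for j in range(len(x0))] for i in range(len(x0))]))
    return np.round(r.x,1),round(1-r.fun,3)
E
python3 - <<'E'
from fit import *
s=read_state();print(s["clock"],s["eef_pos"],s["eef_rot"],s["joints"],s["wrist_force"])
w=camera("wrist");a=camera("scene")
print(fit(w,[551.5,-15],125));print(fit(w,[551.5,-15],125,True))
print("scene",fit(a,[551.5,-15],125),fit(a,[551.5,-15],125,True))
c=cv2.resize(a["image"][120:240,240:400],(400,300),interpolation=2)
cv2.imwrite("pics/q.png",np.hstack([cv2.resize(w["image"][60:360,80:480],(400,300)),c])[:,:,::-1])
E
```

```text
11.05 [551.64627192 -14.65238251 185.79465811] [3.14040575e+00 3.71288831e-04 1.81284574e+00] [-9.29465864e-02  3.19656603e-01  1.54192192e+00  4.13118013e-05
  1.27877114e+00 -3.35008086e-01] [ 0.22287896 -0.24385071 -1.14104111]
(array([551.6, -17.2]), np.float64(0.975))
(array([551.9, -18.3, 122.1]), np.float64(0.988))
scene (array([550. , -17.6]), np.float64(0.831)) (array([554.9, -15. , 120.3]), np.float64(0.85))
```

View pics/q.png

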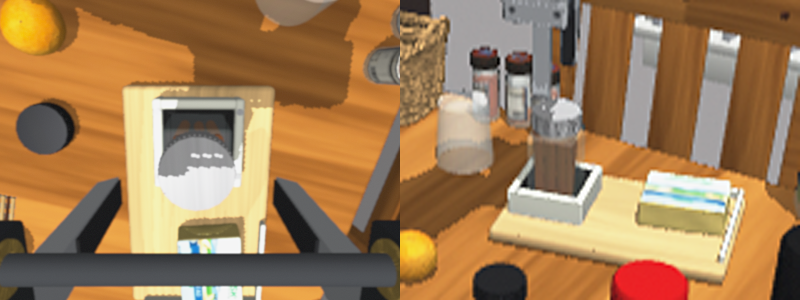

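The wrist and scene views show the jar standing upright in the pocket, with the lid about 2 mm off the tool centre along tool -x. I'll correct for that, then descend and grip the lid.

Emit:
{"fn": "servo_tool", "kwargs": {"motion": [{"dx":-0.02,"dy":-0.004,"dz":0.2,"wx":0,"wy":0,"wz":0,"fingers":-1},{"dx":-0.02,"dy":-0.004,"dz":0.45,"wx":0,"wy":0,"wz":0,"fingers":-1},{"dx":-0.02,"dy":-0.004,"dz":0.57,"wx":0,"wy":0,"wz":0,"fingers":-1},{"dx":-0.02,"dy":-0.004,"dz":0.575,"wx":0,"wy":0,"wz":0,"fingers":-1},{"dx":-0.02,"dy":-0.004,"dz":0.575,"wx":0,"wy":0,"wz":0,"fingers":-1}]}}

```text
clock: 11.85
eef_pos: [551.8, -16.7, 128.5]
eef_rot: [3.141, 0.0, 1.813]
wrist_force: [0.3, 1.2, 0.7]
finger_gap: 93.8
finger_force: 0.0
```

Emit:
{"fn": "servo_tool", "kwargs": {"motion": [{"dx":0,"dy":0,"dz":0,"wx":0,"wy":0,"wz":0,"fingers":1},{"dx":0,"dy":0,"dz":0,"wx":0,"wy":0,"wz":0,"fingers":1},{"dx":0,"dy":0,"dz":0,"wx":0,"wy":0,"wz":0,"fingers":1},{"dx":0,"dy":0,"dz":0,"wx":0,"wy":0,"wz":0,"fingers":1},{"dx":0,"dy":0,"dz":0,"wx":0,"wy":0,"wz":0,"fingers":1},{"dx":0,"dy":0,"dz":0,"wx":0,"wy":0,"wz":0,"fingers":1}], "newtons": 28}}

```text
clock: 12.45
eef_pos: [551.6, -16.7, 128.1]
eef_rot: [3.141, 0.0, 1.813]
wrist_force: [-0.5, 1.0, 1.0]
finger_gap: 57.9
finger_force: 28.0
```

Gripped, with a gap of 58. I'm unscrewing in small steps and following the rise.

Emit:
{"fn": "servo_tool", "kwargs": {"motion": [{"dx":0,"dy":0,"dz":0,"wx":0,"wy":0,"wz":-0.03,"fingers":1},{"dx":0,"dy":0,"dz":0,"wx":0,"wy":0,"wz":-0.06,"fingers":1},{"dx":0,"dy":0,"dz":-0.002,"wx":0,"wy":0,"wz":-0.09,"fingers":1},{"dx":0,"dy":0,"dz":-0.004,"wx":0,"wy":0,"wz":-0.12,"fingers":1},{"dx":0,"dy":0,"dz":-0.006,"wx":0,"wy":0,"wz":-0.15,"fingers":1},{"dx":0,"dy":0,"dz":-0.006,"wx":0,"wy":0,"wz":-0.15,"fingers":1}]}}

```text
clock: 13.05
eef_pos: [551.9, -16.6, 128.8]
eef_rot: [3.141, 0.0, 2.114]
wrist_force: [1.6, 1.9, 1.9]
finger_gap: 58.0
finger_force: 28.0
```

```bash
python3 - <<'E'
from fit import *
s=read_state();print(s["eef_pos"],s["eef_rot"],s["moment"],s["wrist_force"])
E
```

```text
[551.89070853 -16.64905037 128.79233263] [3.14077515e+00 4.07808676e-04 2.11374459e+00] [ 0.07055043 -0.31680792  0.0587893 ] [1.60880762 1.86469947 1.91018142]
```

Emit:
{"fn": "servo_tool", "kwargs": {"motion": [{"dx":0,"dy":0,"dz":-0.002,"wx":0,"wy":0,"wz":-0.03,"fingers":1},{"dx":0,"dy":0,"dz":-0.004,"wx":0,"wy":0,"wz":-0.06,"fingers":1},{"dx":0,"dy":0,"dz":-0.006,"wx":0,"wy":0,"wz":-0.09,"fingers":1},{"dx":0,"dy":0,"dz":-0.008,"wx":0,"wy":0,"wz":-0.12,"fingers":1}]}}

```text
clock: 13.45
eef_pos: [552.1, -16.7, 129.6]
eef_rot: [3.14, 0.001, 2.353]
wrist_force: [4.8, 0.2, -0.6]
finger_gap: 58.3
finger_force: 28.0
```

```bash
python3 - <<'E'
from fit import *
s=read_state();print(s["eef_pos"],s["eef_rot"],s["moment"],s["wrist_force"])
E
```

```text
[552.09894946 -16.7170482  129.55475054] [3.14049903e+00 1.01978659e-03 2.35294497e+00] [ 0.12256524 -0.82338925 -0.24482702] [ 4.79288018  0.15048487 -0.57823348]
```

Emit:
{"fn": "servo_tool", "kwargs": {"motion": [{"dx":0,"dy":0,"dz":-0.002,"wx":0,"wy":0,"wz":-0.03,"fingers":1},{"dx":0,"dy":0,"dz":-0.004,"wx":0,"wy":0,"wz":-0.06,"fingers":1},{"dx":0,"dy":0,"dz":-0.006,"wx":0,"wy":0,"wz":-0.09,"fingers":1},{"dx":0,"dy":0,"dz":-0.008,"wx":0,"wy":0,"wz":-0.12,"fingers":1},{"dx":0,"dy":0,"dz":-0.01,"wx":0,"wy":0,"wz":-0.15,"fingers":1}]}}

```text
clock: 13.95
eef_pos: [552.2, -16.7, 130.9]
eef_rot: [3.141, 0.002, 2.653]
wrist_force: [2.5, 1.8, 1.3]
finger_gap: 58.4
finger_force: 28.0
```

```bash
python3 - <<'E'
from fit import *
s=read_state();print(s["eef_pos"],s["eef_rot"],s["moment"],s["wrist_force"])
E
```

```text
[552.22569385 -16.66427298 130.88057967] [3.14060507e+00 1.64463330e-03 2.65309322e+00] [ 0.28951842 -0.56526606 -0.10196656] [2.48409115 1.82101595 1.28834763]
```

Emit:
{"fn": "servo_tool", "kwargs": {"motion": [{"dx":0,"dy":0,"dz":0,"wx":0,"wy":0,"wz":-0.04,"fingers":1},{"dx":0,"dy":0,"dz":0,"wx":0,"wy":0,"wz":-0.08,"fingers":1},{"dx":0,"dy":0,"dz":0,"wx":0,"wy":0,"wz":-0.12,"fingers":1},{"dx":0,"dy":0,"dz":0,"wx":0,"wy":0,"wz":-0.145,"fingers":1},{"dx":0,"dy":0,"dz":0,"wx":0,"wy":0,"wz":-0.145,"fingers":1}]}}

```text
clock: 14.45
eef_pos: [552.1, -16.5, 130.8]
eef_rot: [3.141, 0.001, 2.942]
wrist_force: [1.9, 3.2, 4.6]
finger_gap: 58.3
finger_force: 28.0
```

```bash
python3 - <<'E'
from fit import *
s=read_state();print(s["eef_pos"],s["eef_rot"],s["moment"],s["wrist_force"])
w=camera("wrist");save(w,"r.png")
im=w["image"];cv2.imwrite("pics/r2.png",cv2.resize(im[60:360,80:480],(800,600))[:,:,::-1])
E
```

```text
[552.08994853 -16.49251504 130.82780282] [3.14097685e+00 1.45091326e-03 2.94197864e+00] [ 0.59447387 -0.54131226  0.02467313] [1.8923651  3.21751213 4.59529933]
```

View pics/r2.png

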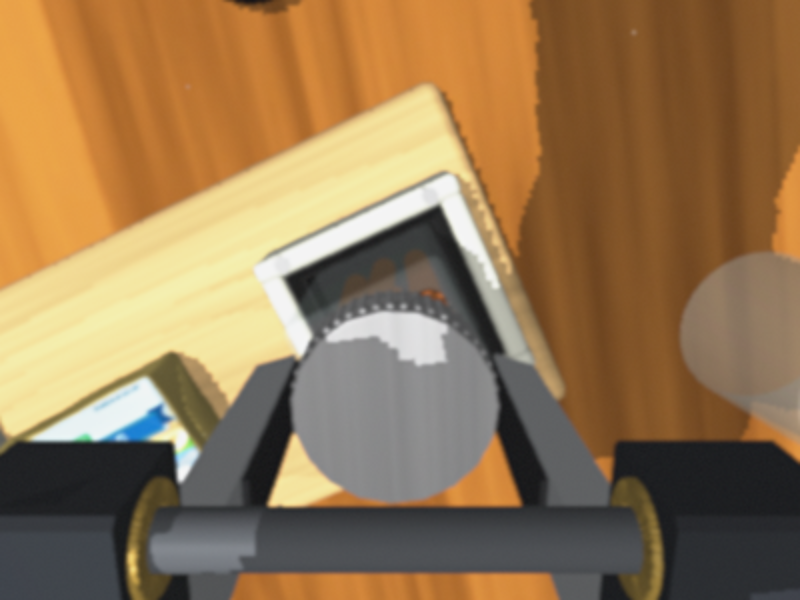

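The picture shows the jar square in the pocket. The lid's brushed grain still runs the same way in the gripper camera as before the turn, so the lid turned with the fingers. Next is a small test lift.

Emit:
{"fn": "servo_tool", "kwargs": {"motion": [{"dx":0,"dy":0,"dz":-0.015,"wx":0,"wy":0,"wz":0,"fingers":1},{"dx":0,"dy":0,"dz":-0.03,"wx":0,"wy":0,"wz":0,"fingers":1},{"dx":0,"dy":0,"dz":-0.045,"wx":0,"wy":0,"wz":0,"fingers":1},{"dx":0,"dy":0,"dz":-0.045,"wx":0,"wy":0,"wz":0,"fingers":1},{"dx":0,"dy":0,"dz":-0.045,"wx":0,"wy":0,"wz":0,"fingers":1}]}}

```text
clock: 15.0
eef_pos: [551.5, -16.7, 134.8]
eef_rot: [-3.142, -0.0, 2.942]
wrist_force: [0.9, 0.8, -0.8]
finger_gap: 58.3
finger_force: 28.0
```

Only the lid's weight, about 0.8 N, shows at the wrist, so the threads have let go. Lifting clear.

Emit:
{"fn": "servo_tool", "kwargs": {"motion": [{"dx":0,"dy":0,"dz":-0.04,"wx":0,"wy":0,"wz":0,"fingers":1},{"dx":0,"dy":0,"dz":-0.08,"wx":0,"wy":0,"wz":0,"fingers":1},{"dx":0,"dy":0,"dz":-0.12,"wx":0,"wy":0,"wz":0,"fingers":1},{"dx":0,"dy":0,"dz":-0.16,"wx":0,"wy":0,"wz":0,"fingers":1},{"dx":0,"dy":0,"dz":-0.2,"wx":0,"wy":0,"wz":0,"fingers":1},{"dx":0,"dy":0,"dz":-0.24,"wx":0,"wy":0,"wz":0,"fingers":1},{"dx":0,"dy":0,"dz":-0.25,"wx":0,"wy":0,"wz":0,"fingers":1},{"dx":0,"dy":0,"dz":-0.25,"wx":0,"wy":0,"wz":0,"fingers":1},{"dx":0,"dy":0,"dz":-0.25,"wx":0,"wy":0,"wz":0,"fingers":1}]}}

```text
clock: 15.9
eef_pos: [551.5, -16.7, 159.7]
eef_rot: [-3.142, -0.0, 2.943]
wrist_force: [0.3, -0.5, 0.1]
finger_gap: 57.9
finger_force: 28.0
```

```bash
python3 - <<'E'
from fit import *
s=read_state();print(s["eef_pos"],s["eef_rot"],s["wrist_force"],s["qd"].round(3) if hasattr(s["qd"],"round") else s["qd"])
a=camera("scene")
for n in("jar_lid","glass_jar"):
  for r in spot_in(n,a)[:3]: print(n,r)
print("expect lid",proj(a,[551.5,-16.5,167]),"jar",proj(a,[551.5,-16.5,84]))
for z in (153,): print(fit(a,[551.5,-16.5],z,True))
E
```

```text
[551.49379424 -16.70638687 159.71009913] [-3.14156992e+00 -2.64116266e-04  2.94280228e+00] [ 0.26190558 -0.49402169  0.06033629] [-0.001  0.003  0.002 -0.001 -0.    -0.   ]
jar_lid {'location': [280.2, 238.3], 'conf': 0.7}
jar_lid {'location': [299.9, 156.8], 'conf': 0.6}
glass_jar {'location': [302.4, 183.8], 'conf': 0.57}
expect lid [np.float64(302.43743541038555), np.float64(157.21815582473002)] jar [np.float64(302.0610844934925), np.float64(182.2734454411566)]
(array([554. , -15.1, 153.3]), np.float64(0.743))
```

```bash
python3 -c "
from cell import *
print(sign_off())"
```

```text
the job is handed in; nothing more can be done
None
```

The jar is standing in the pocket with its lid unscrewed; the gripper is holding the lid level about 12 mm above the mouth, and I handed the job in at about 16 s.

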